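Slide a spacer ring along the rail into the sizing corner

TASK

On the sizing plate, first push the steel spacer ring across onto the middle part of the long rail, then keep it against the rail and slide it along into the corner pocket on the side where the digital readout stands, fully home against both rail and end stop. Only push or drag it with the fingertips: it stays flat on the plate and is never lifted, and nothing else on the bench is disturbed. Finish with the hand clear.

Things in the scene. Friction and masses are not known exactly. Their poses are not given: they have to be found in the camera images.
- plate: dark steel sizing plate, fixed, 170 (x) x 330 (y) x 8 mm thick; origin at the centre of its underside on the bench, x axis across it towards the rail, y along the rail, z up. End stops 12 mm high above the plate, inner faces at y = +150 and -150 mm. Rail face at x = 60 mm. A spacer home in a corner has its centre at x = 22, y = +112 or -112 mm
- rail: the straight aluminium rail on the plate's far side, 18 mm thick, 300 mm long, 12 mm above the plate; origin in the middle of the face that looks towards the robot, at the plate's top (8 mm above the bench); axes as the plate's, the rail running along y
- spacer_mid (a point): centre (half-way up) of the loose steel spacer ring: outer diameter 76 mm, open hole of diameter 54 mm, 14 mm high, about 0.24 kg, lying flat on the plate; it starts in the plate's middle part, off the rail. Closed fingertips fit into its hole
- readout: grey digital readout, fixed, 50 deep (x) x 85 wide (y) x 50 mm high, dark display towards the robot, a dark panel with three white keys on top, and a thin probe that points at the rail; stands on the bench behind the rail at one end of the plate, centred on that end's pocket. Origin on the bench, axes as the plate's
- nest (a point): where the spacer's centre (half-way up) is when it sits fully home in the corner pocket beside the readout: 38 mm from the rail's face and from the end stop's face. A low cheek (12 mm thick, 10 mm high above the plate, reaching 33 mm in from each end stop) runs 82 mm from the rail and closes the pocket's side towards the robot
- stockbin: white and brown open-fronted cardboard stock bin with brass parts, fixed, 70 deep x 85 wide x 55 mm high, behind the rail at the other end; leave alone
- collar: small steel collar, diameter 26 mm, 12 mm high, loose on the plate's near corner outside the pocket; leave alone. Origin at the centre of its underside
- bushing: brass bushing, diameter 28 mm, 30 mm high, loose on the plate's other near corner; leave alone. Origin at the centre of its underside
- jar: small jar, diameter 52 mm, 55 mm high, loose on the bench beside the plate; leave alone
- carton: small cardboard carton 70 x 50 x 45 mm, loose on the bench beside the plate; leave alone
- bigring: larger steel ring, diameter 96 mm, 12 mm high, loose on the bench; not the one to move
- wrench: wrench lying loose on the bench; leave alone
- notebook: closed paper pad 100 x 70 x 10 mm lying loose on the bench; leave alone
Mind the look-alikes: they are no part of the job. Leave any orange or turquoise look-alike of the part that bears spacer_mid alone. What is shaped like the readout but turquoise is not meant.

How it is judged:
On the way:
1. the spacer lies against the rail's middle part, still well short of the corner (x of spacer_mid in the frame of plate above 0.019 m and horizontal distance between spacer_mid and nest above 0.045 m), for 0.1 s.
At the end, for the whole second after the job is handed in: The spacer ring lies flat and at rest in the corner pocket beside the readout, within 3 mm of touching both the rail and the end stop, and released (x of spacer_mid in the frame of readout between -0.121 and -0.115 m and y of spacer_mid in the frame of readout between -0.003 and 0.003 m and z of spacer_mid in the frame of plate below 0.018 m and angle between spacer's own z axis and vertical below 0.05 rad and linear speed of spacer below 0.01 m/s).
It fails at once if the spacer is lifted off the plate (by more than 5 mm) or tipped (by more than about 11 degrees) (z of spacer_mid in the frame of plate above 0.02 m or angle between spacer's own z axis and vertical above 0.2 rad).
It fails at once if the spacer nears either corner (within 55 mm along the rail of being home) while more than 7 mm off the rail (x of spacer_mid in the frame of plate below 0.015 m and (y of spacer_mid in the frame of plate above 0.057 m or y of spacer_mid in the frame of plate below -0.057 m)).
It fails at once if another loose thing on the bench is moved by more than 15 mm (distance of any of collar, bushing, jar, carton, bigring, wrench, notebook from where it was at the start of the episode above 0.015 m).
It also fails if it takes over 45 s, if anything falls off the work surface, if the arm or the gripper's body presses on something with over 40 N, if the wrist force passes 120 N, or if a joint passes its speed limit or range.

ROBOT

A 6-joint arm with a two-finger parallel gripper is mounted at the origin on the work surface. World frame = base frame: x ahead of the robot, y to its left, z up, the work surface at z = 0. Lengths are in m, angles in rad, forces in N, time in s.
With the tool pointing down it reaches from about 0.25 to 0.8 m from the base axis. Payload 8.5 kg.
Tool frame: the origin (TCP) lies on the centre line of the jaws, within the pads' length; the fingertips stand ctrl.nose_length ahead of it and the grasp point (between the pads) lies 2 mm behind it (ctrl.nose_length is the distance from the TCP to the fingertips, in m); z points along the fingers, y is the line along which they close (so a half turn about z gives the same grasp; the last joint's range is limited). The gripper opens to 85 mm and grips with 20 to 120 N. Pads are 22 mm wide; open, the fingers measure 114 mm over their backs; the gripper's body (76 mm by 85 mm) begins 54 mm behind the grasp point. The pads swing forward as they close: fully open they stand 13 mm farther back than shut.
Start: joints at [-1.15, 0.238, -0.013, 1.319, 0, 1.571], TCP at [0.214, -0.479, 0.248] pointing down, gripper open.
Joint ranges: [-2.66, 2.66], [-1.03, 1.9], [-1.14, 1.46], [-1.82, 2.27], [-1.45, 1.34], [-3.14, 3.14]. Speed limits (rad/s): [2.22, 2.22, 2.79, 3.14, 3.14, 3.14].

INTERFACE

Orientations are given as a unit quaternion [x, y, z, w].
In Python, from workcell import ctrl gives the robot as it stands.
- The arm moves only by the tool send_rows, never from a script. Its arguments are lists of equal length, an entry for each row: "delta_pos": the shift along the tool's x, y, z as a fraction of full scale, a list of three; "spin": the turn about the tool's z as a fraction of full scale; "gripper": the opening, from -1 (shut) to 1 (fully open). In form: {"delta_pos": [[dx, dy, dz], ...], "spin": [spin, ...], "gripper": [gripper, ...]}. A call has 1 to 20 rows; each row is the pose to reach, as a shift and turn from the pose commanded when the call began, along the tool's axes at that moment; what a row does not reach only later rows make up. Full scale, the value 1, is 0.15 m for a shift and 0.5 rad for a turn. A row lasts 1/8 s, in which the tool goes at most 62.5 mm and 10.7 degrees, less where a joint would pass 70% of its speed; a pose out of reach is approached as far as the arm can. A call with a number of a shift or a turn outside -1 to 1 is refused whole. A call with a gripper value outside its range is refused whole. The fingers move at their own pace and stop on an object; "squeeze" is the grip in N (left out, the last holds). Time passes only in rows, so rows that repeat a pose let the fingers close. It gives the time, the measured TCP pose, the force, the opening and the grip force at its end, in the units of the state.
- ctrl.sense(): the state, without advancing time (a new reading comes with each control period).
- ctrl.get_image(name): name is "side" or "top"; returns a dict with "pixels" (480x640x3 uint8, red, green, blue), "depth" (480x640 float32, m along the optical axis (not along the pixel's ray), 0 where there is no reading), "fx", "fy", "cx", "cy" (pixels), "R" (3x3) and "t" (3): a world point X has camera coordinates R X + t. Camera axes: x right, y down, z forward; pixel columns grow to the right and rows downward; lengths in m; the calibration is good to about 2 mm. A picture is of the moment at which its call begins.
- ctrl.close_job(): hands the job in; it is judged then, once.
Trained networks look in a picture, given as the dict that the camera call returned (one of the last four; its "shot" number tells which), for a name from the list of things; names that differ only in an ending like _2 or _b are one class to them, and where a whole thing is asked for, a point or a joint stands for the part that bears it (a point fixed in the world has none). Each returns a list of dicts, best first, with "confidence" (0 to 1); they miss things now and then, are a little off and sometimes report something else, mostly with a low value. They report only what shows in the picture. A call takes as long as a camera call. They do not tell look-alikes from the thing itself.
- ctrl.regions_of(thing, picture): "pixels" (480x640 bool, what is visible of it) and "position" ([column, row] in pixels, amid what is visible of it).
The state is a dict: "time_s": time; "qpos": joint angles; "qd": joint speeds; "tau": joint torques, N m; "tool_pos": TCP position; "eef_rot": TCP orientation; "wrist_force": force on the tool from outside, world axes, zero at the start; "torque": the same for the moment, N m; "grip_width": finger opening in m; "finger_force": force on a finger pad.
Only numpy, scipy, OpenCV 4.12 (cv2) and the standard library are available. Lean on these libraries where they do the work, as an engineer would, in place of code of your own. Each camera call takes 0.05 s, during which the arm holds its last target. There are 200 camera calls.

## Working session

There is one attempt and no reset: what is moved stays moved. The work goes in short steps, Python scripts to look and compute and a tool call to move; the robot and the scene stay as the last step left them, time stands still between calls to the robot, and variables do not carry over. Pictures are saved under pics/ and viewed, at most 10 in all, crops included, and the job is handed in when it is done.

Besides the shell and the picture viewer there is one more tool, called after "Emit:" by a JSON object that holds its "fn" and its "kwargs". send_rows: Moves the arm, as the interface text tells. Its arguments: {"type":"object","properties":{"delta_pos":{"type":"array"},"spin":{"type":"array"},"gripper":{"type":"array"},"squeeze":{"type":"number"}},"required":["delta_pos","spin","gripper"]}

```bash
mkdir -p pics
cat > h.py <<'E'
from workcell import ctrl
import numpy as np, cv2
def world(p,u,v,d=None,z=None):
    R=np.array(p["R"]);t=np.array(p["t"])
    r=np.array([(u-p["cx"])/p["fx"],(v-p["cy"])/p["fy"],1.])
    o=-R.T@t; w=R.T@r
    if z is not None: return o+w*(z-o[2])/w[2]
    return o+w*d
def save(p,n): cv2.imwrite("pics/"+n,p["pixels"][:,:,::-1])
E
python3 - <<'E'
from h import *
print(ctrl.nose_length, ctrl.sense())
for c in ("top","side"):
    p=ctrl.get_image(c); save(p,c+"0.png"); print(c,-np.array(p["R"]).T@p["t"],p["fx"])
    for n in ("plate","rail","spacer_mid","readout","stockbin","collar","bushing","jar","carton","bigring","wrench","notebook"):
        for r in ctrl.regions_of(n,p)[:3]:
            m=r["pixels"]; u,v=r["position"]; ys,xs=np.nonzero(m)
            d=np.median(p["depth"][m]); print(n,round(r["confidence"],2),np.round([u,v]),m.sum(),np.round(world(p,u,v,d),3))
E
```

```text
0.017 {'time_s': 0.0, 'qpos': array([-1.15002094e+00,  2.38779210e-01, -1.42532552e-02,  1.31919757e+00,
       -1.10265754e-06,  1.57080213e+00]), 'qd': array([ 4.82537455e-04,  9.05102875e-04, -9.72440323e-04, -3.19171293e-04,
       -4.33198859e-04,  1.60878630e-05]), 'tau': array([ 2.14400966e-04, -5.38778651e+01,  3.46441233e+01,  1.82055007e-02,
        1.52214502e-04,  2.09676978e-05]), 'tool_pos': array([ 0.21428627, -0.47884968,  0.24767882]), 'eef_rot': array([ 9.77950378e-01,  2.08836167e-01, -1.50248556e-04, -7.00932902e-04]), 'wrist_force': array([ 0.27182859, -0.08798666, -0.21854142]), 'torque': array([ 0.01363596, -0.00797839, -0.02996349]), 'finger_force': 0.0, 'grip_width': 0.0851129860825999}
top [ 0.35558048 -0.01418501  1.58349916] 553.1142063198927
plate 0.79 [314. 250.] 6425 [0.532 0.041 0.009]
plate 0.31 [313. 223.] 724 [0.608 0.046 0.019]
rail 0.92 [315. 223.] 688 [0.608 0.041 0.019]
rail 0.68 [191. 305.] 437 [0.369 0.386 0.008]
spacer_mid 0.76 [328. 265.] 256 [0.489 0.001 0.02 ]
spacer_mid 0.68 [234. 305.] 219 [0.372 0.262 0.016]
spacer_mid 0.61 [329. 303.] 
[... 938 characters left out ...]
374. 225.] 191 [ 0.486 -0.111  0.027]
spacer_mid 0.89 [378. 392.] 971 [ 0.344  0.258 -0.001]
spacer_mid 0.86 [347. 275.] 609 [0.489 0.039 0.011]
spacer_mid 0.55 [413. 303.] 680 [ 0.345  0.046 -0.002]
readout 0.92 [230. 197.] 1067 [ 0.827 -0.057  0.04 ]
readout 0.8 [282. 215.] 1025 [ 0.685 -0.05   0.037]
stockbin 0.82 [241. 284.] 2179 [0.672 0.156 0.021]
collar 0.6 [339. 317.] 151 [0.461 0.152 0.019]
bushing 0.63 [377. 223.] 191 [ 0.482 -0.117  0.031]
jar 0.86 [282. 344.] 916 [0.525 0.26  0.039]
carton 0.7 [363. 195.] 872 [ 0.544 -0.196  0.033]
bigring 0.89 [456. 186.] 544 [ 0.355 -0.371 -0.006]
wrench 0.9 [328. 461.] 1280 [0.376 0.401 0.005]
notebook 0.57 [194. 349.] 1838 [0.68  0.315 0.005]
```

Run:
```python
import cv2
a=cv2.imread("pics/top0.png")[120:340,180:500]; cv2.imwrite("pics/topc.png",cv2.resize(a,None,fx=2.5,fy=2.5,interpolation=cv2.INTER_CUBIC))
```

```text
(no output)
```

View pics/topc.png

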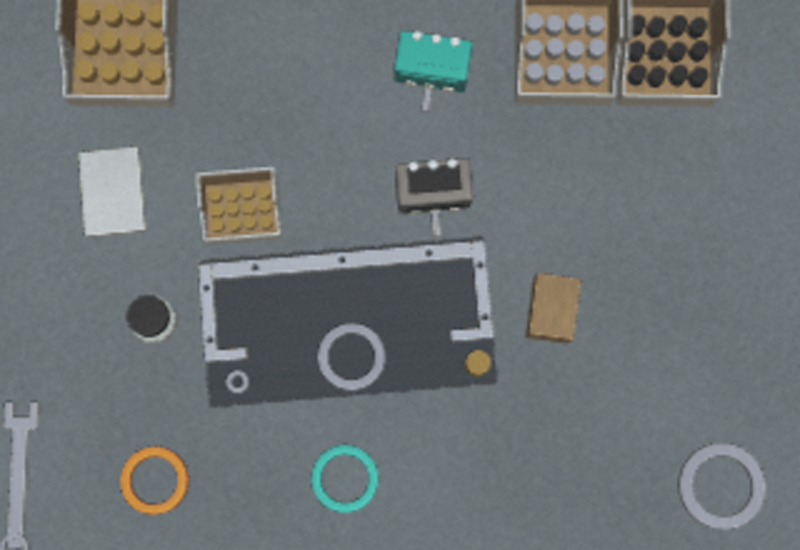

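View pics/side0.png

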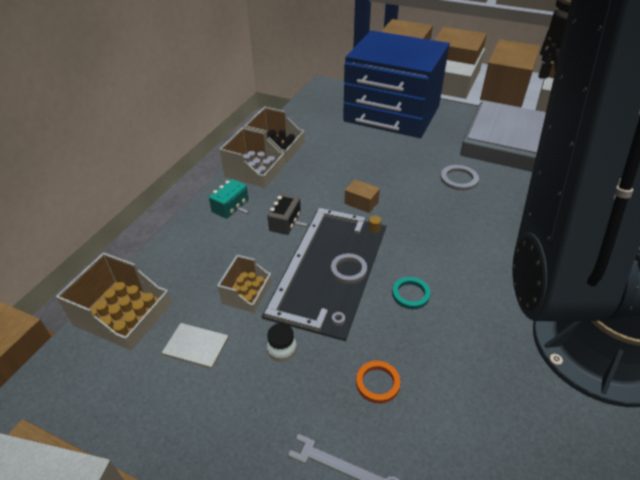

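The wanted ring is the steel one on the plate at about (320,263) in the top image. Look-alikes are the orange ring (242,312), the turquoise ring (318,311), and the larger steel ring (469,314) on the bench. The grey readout (353,193) stands behind the plate's right (−y) end. The turquoise one (353,143) is not it.

```bash
cat >> h.py <<'E'
def blobs(p,lo=115):
    g=cv2.cvtColor(p["pixels"],cv2.COLOR_RGB2HSV)
    m=((g[:,:,2]>lo)&(g[:,:,1]<60)).astype(np.uint8)
    m[:214]=0;m[285:]=0;m[:,:258]=0;m[:,382:]=0
    n,l,s,c=cv2.connectedComponentsWithStats(m)
    return m,l,s
E
python3 - <<'E'
from h import *
p=ctrl.get_image("top"); m,l,s=blobs(p)
for i in range(1,len(s)):
    if s[i,4]<60: continue
    q=np.argwhere(l==i)[:,::-1].astype(np.float32)
    c,wh,a=cv2.minAreaRect(q); pts=cv2.boxPoints((c,wh,a))
    W=np.array([world(p,u,v,z=0.02)[:2] for u,v in pts]); 
    print(i,s[i],np.round(c,1),np.round(wh,1),round(a,2)); print(W.round(4), np.linalg.norm(W[1]-W[0]),np.linalg.norm(W[2]-W[1]), world(p,*c,z=0.021).round(4))
a=p["pixels"][200:300,250:400].copy(); a[m[200:300,250:400]>0,0]=255
cv2.imwrite("pics/m.png",cv2.resize(a[:,:,::-1],None,fx=5,fy=5,interpolation=cv2.INTER_NEAREST))
E
```

```text
1 [ 258  214  124   71 2932] [319.5 249. ] [123.  70.] -0.0
[[ 0.4309  0.1967]
 [ 0.6312  0.2037]
 [ 0.6366 -0.1494]
 [ 0.4365 -0.1499]] 0.20045879881198814 0.3530892386774657 [0.5328 0.0251 0.021 ]
2 [307 249  27  27 275] [320.3 262.3] [26.2 25.5] 45.0
[[ 0.495   0.074 ]
 [ 0.5472  0.024 ]
 [ 0.4953 -0.0294]
 [ 0.4436  0.0206]] 0.07231963643686 0.07451576897580907 [0.495  0.0223 0.021 ]
```

View pics/m.png

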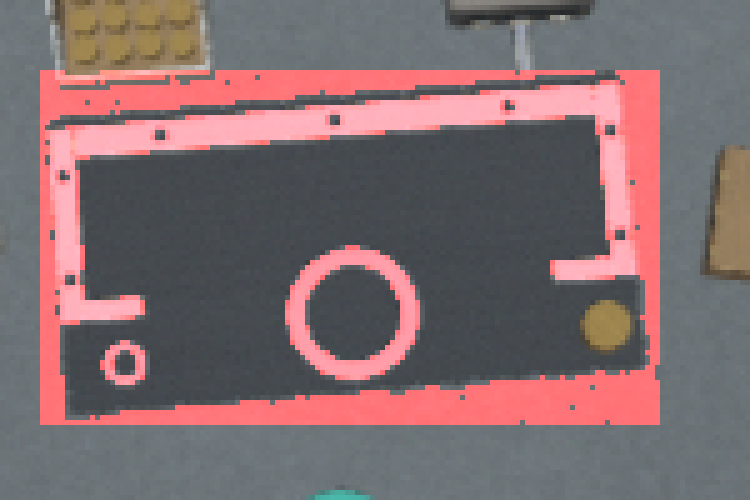

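The mask isolates the ring well, centred at (320,262). The bench merges with the rail and stops, so the threshold has to go up for those.

Run:
```python
from h import *
p=ctrl.get_image("top"); m,l,s=blobs(p,145)
for i in range(1,len(s)):
    if s[i,4]<60: continue
    q=np.argwhere(l==i)[:,::-1].astype(np.float32)
    W=np.array([world(p,u,v,z=0.02)[:2] for u,v in q],np.float32)*1000
    c,wh,a=cv2.minAreaRect(W); print(i,s[i],np.round(c,1),np.round(wh,1),round(a,2))
st=ctrl.sense(); from scipy.spatial.transform import Rotation as Ro
print(Ro.from_quat(st["eef_rot"]).as_matrix().round(4))
```

```text
2 [260 217 116  39 883] [571.7  31.6] [ 86.6 329. ] 5.48
3 [361 248  17   8  79] [ 527.3 -114.6] [18.7 45.4] 8.06
4 [307 250  26  26 228] [494.5  24.4] [71.  70.9] 0.9
5 [262 257  16   7  78] [499.3 166.4] [17.1 42.8] 0.91
[[ 9.128e-01  4.085e-01  0.000e+00]
 [ 4.085e-01 -9.128e-01  1.000e-04]
 [ 0.000e+00 -1.000e-04 -1.000e+00]]
```

Emit:
{"fn": "send_rows", "kwargs": {"delta_pos": [[0.4, -0.3, 0], [0.8, -0.6, 0], [1.0, -0.75, 0], [1.0, -0.75, 0]], "spin": [0, 0, 0, 0], "gripper": [-1, -1, -1, -1]}}

```text
time_s: 1.9
tool_pos: [0.3068, -0.312, 0.2486]
eef_rot: [0.977, 0.212, 0.0, -0.0]
wrist_force: [0.1, -0.6, 1.3]
grip_width: 0.0126
finger_force: 0.0
```

Emit:
{"fn": "send_rows", "kwargs": {"delta_pos": [[0.4, -0.3, 0], [0.8, -0.6, 0], [1.0, -0.75, 0], [1.0, -0.75, 0]], "spin": [0, 0, 0, 0], "gripper": [-1, -1, -1, -1]}}

```text
time_s: 2.4
tool_pos: [0.398, -0.1485, 0.2484]
eef_rot: [0.977, 0.212, 0.0, -0.0]
wrist_force: [-0.9, -0.2, -0.7]
grip_width: -0.0001
finger_force: 0.0
```

Emit:
{"fn": "send_rows", "kwargs": {"delta_pos": [[0.4, -0.3, 0], [0.8, -0.6, 0], [1.0, -0.75, 0.3], [1.0, -0.75, 0.3], [1.0, -0.75, 0.3]], "spin": [0.3, 0.65, 0.65, 0.65, 0.65], "gripper": [-1, -1, -1, -1, -1]}}

```text
time_s: 3.02
tool_pos: [0.4874, 0.0124, 0.2021]
eef_rot: [0.999, 0.048, -0.001, 0.0]
wrist_force: [-0.1, -0.5, 0.5]
grip_width: -0.0003
finger_force: 0.0
```

Emit:
{"fn": "send_rows", "kwargs": {"delta_pos": [[0.06, -0.07, 0.3], [0.06, -0.07, 0.6], [0.06, -0.07, 0.8], [0.06, -0.07, 0.8]], "spin": [0, 0, 0, 0], "gripper": [-1, -1, -1, -1]}}

```text
time_s: 3.52
tool_pos: [0.4939, 0.0222, 0.0823]
eef_rot: [0.999, 0.047, -0.002, 0.0]
wrist_force: [0.4, 0.8, 0.0]
grip_width: 0.0002
finger_force: 0.0
```

Run:
```python
from h import *
p=ctrl.get_image("side"); a=p["pixels"][180:340,240:440,::-1]
cv2.imwrite("pics/s1.png",cv2.resize(a,None,fx=4,fy=3.7,interpolation=cv2.INTER_CUBIC))
R=np.array(p["R"]);t=np.array(p["t"])
tp=ctrl.sense()["tool_pos"]; print(tp)
c=R@(tp-[0,0,.017])+t; print(p["fx"]*c[0]/c[2]+p["cx"],p["fy"]*c[1]/c[2]+p["cy"])
c=R@np.array([.4948,.0235,.022])+t; print(p["fx"]*c[0]/c[2]+p["cx"],p["fy"]*c[1]/c[2]+p["cy"])
```

```text
[0.49502176 0.02253338 0.08373572]
348.5277427681616 249.99671969783327
347.8641060612861 265.55697099470893
```

View pics/s1.png

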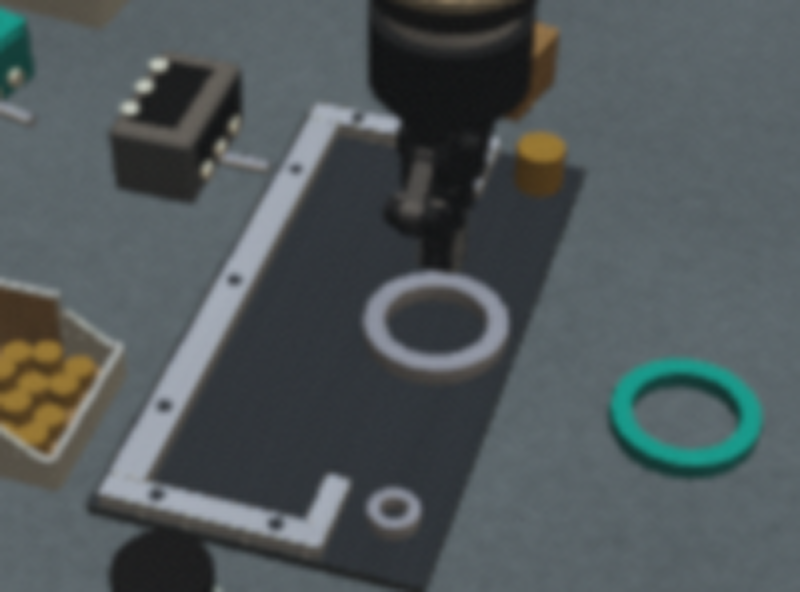

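Tip and ring line up: tip at crop (437,265) and ring centre at (436,322), which matches the projection to about 2 mm. Next, lower into the hole.

Emit:
{"fn": "send_rows", "kwargs": {"delta_pos": [[0, -0.015, 0.15], [0, -0.015, 0.27], [0, -0.015, 0.33], [0, -0.015, 0.36], [0, -0.015, 0.36]], "spin": [0, 0, 0, 0, 0], "gripper": [-1, -1, -1, -1, -1]}}

```text
time_s: 4.2
tool_pos: [0.4954, 0.0261, 0.0299]
eef_rot: [0.999, 0.048, 0.0, -0.0]
wrist_force: [-0.4, -0.3, -0.0]
grip_width: 0.0002
finger_force: 0.0
```

Emit:
{"fn": "send_rows", "kwargs": {"delta_pos": [[0.04, 0, 0], [0.08, 0, 0], [0.12, 0, 0], [0.16, 0, 0], [0.2, 0, 0], [0.24, 0, 0], [0.28, 0, 0], [0.32, 0, 0], [0.36, 0, 0], [0.4, 0, 0], [0.42, 0, 0], [0.42, 0, 0]], "spin": [0, 0, 0, 0, 0, 0, 0, 0, 0, 0, 0, 0], "gripper": [-1, -1, -1, -1, -1, -1, -1, -1, -1, -1, -1, -1]}}

```text
time_s: 5.7
tool_pos: [0.5581, 0.0323, 0.0293]
eef_rot: [0.999, 0.048, 0.0, -0.0]
wrist_force: [-1.3, -0.2, -0.5]
grip_width: -0.0
finger_force: 0.0
```

Run:
```python
from h import *
p=ctrl.get_image("side"); a=p["pixels"][180:340,240:440,::-1]
cv2.imwrite("pics/s2.png",cv2.resize(a,None,fx=4,fy=3.7,interpolation=cv2.INTER_CUBIC))
print(ctrl.sense()["tool_pos"],ctrl.sense()["wrist_force"])
```

```text
[0.5579649  0.03233988 0.02932133] [ 0.4354446   0.87299255 -0.35016456]
```

View pics/s2.png

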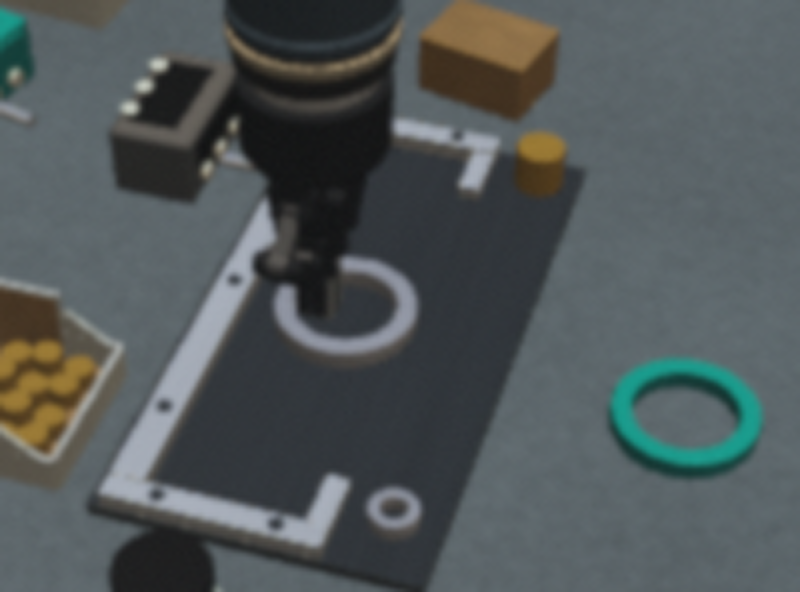

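The ring moved along and is now about 1 cm short of the rail, with the fingertip against its inner far wall at (315,305).

Emit:
{"fn": "send_rows", "kwargs": {"delta_pos": [[0.02, 0, 0], [0.04, 0, 0], [0.055, 0, 0], [0.07, 0, 0], [0.07, 0, 0]], "spin": [0, 0, 0, 0, 0], "gripper": [-1, -1, -1, -1, -1]}}

```text
time_s: 6.38
tool_pos: [0.5685, 0.0334, 0.0293]
eef_rot: [0.999, 0.048, 0.0, -0.0]
wrist_force: [-0.6, -0.2, -0.7]
grip_width: 0.0
finger_force: 0.0
```

Emit:
{"fn": "send_rows", "kwargs": {"delta_pos": [[0.01, 0, 0], [0.02, 0, 0], [0.02, 0, 0]], "spin": [0, 0, 0], "gripper": [-1, -1, -1]}}

```text
time_s: 6.75
tool_pos: [0.5714, 0.0336, 0.0293]
eef_rot: [0.999, 0.048, 0.0, -0.0]
wrist_force: [-0.7, -0.8, -0.8]
grip_width: 0.0
finger_force: 0.2
```

Emit:
{"fn": "send_rows", "kwargs": {"delta_pos": [[0.01, 0, 0], [0.02, 0, 0], [0.02, 0, 0]], "spin": [0, 0, 0], "gripper": [-1, -1, -1]}}

```text
time_s: 7.12
tool_pos: [0.5741, 0.0339, 0.0292]
eef_rot: [0.999, 0.048, -0.0, -0.0]
wrist_force: [-2.7, -0.1, 1.2]
grip_width: 0.0001
finger_force: 0.9
```

Emit:
{"fn": "send_rows", "kwargs": {"delta_pos": [[0.007, 0, 0], [0.013, 0, 0], [0.013, 0, 0]], "spin": [0, 0, 0], "gripper": [-1, -1, -1]}}

```text
time_s: 7.5
tool_pos: [0.5744, 0.0339, 0.0291]
eef_rot: [0.999, 0.048, -0.002, 0.0]
wrist_force: [-8.1, -1.4, 4.6]
grip_width: -0.0001
finger_force: 3.8
```

Emit:
{"fn": "send_rows", "kwargs": {"delta_pos": [[-0.03, 0.02, 0], [-0.03, 0.05, 0], [-0.03, 0.09, 0], [-0.03, 0.12, 0], [-0.03, 0.12, 0]], "spin": [0, 0, 0, 0, 0], "gripper": [-1, -1, -1, -1, -1]}}

```text
time_s: 8.12
tool_pos: [0.5736, 0.0152, 0.0293]
eef_rot: [0.999, 0.048, 0.0, 0.0]
wrist_force: [-0.7, 0.2, -0.3]
grip_width: 0.0002
finger_force: 0.2
```

Emit:
{"fn": "send_rows", "kwargs": {"delta_pos": [[0, 0.04, 0], [0, 0.08, 0], [0, 0.12, 0], [0, 0.16, 0], [0, 0.16, 0]], "spin": [0, 0, 0, 0, 0], "gripper": [-1, -1, -1, -1, -1]}}

```text
time_s: 8.75
tool_pos: [0.5758, -0.0089, 0.0293]
eef_rot: [0.999, 0.047, 0.0, 0.0]
wrist_force: [0.3, -0.7, 0.3]
grip_width: 0.0002
finger_force: 0.2
```

Run:
```python
from h import *
p=ctrl.get_image("side"); a=p["pixels"][180:340,240:440,::-1]
cv2.imwrite("pics/s3.png",cv2.resize(a,None,fx=4,fy=3.7,interpolation=cv2.INTER_CUBIC))
```

```text
(no output)
```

View pics/s3.png

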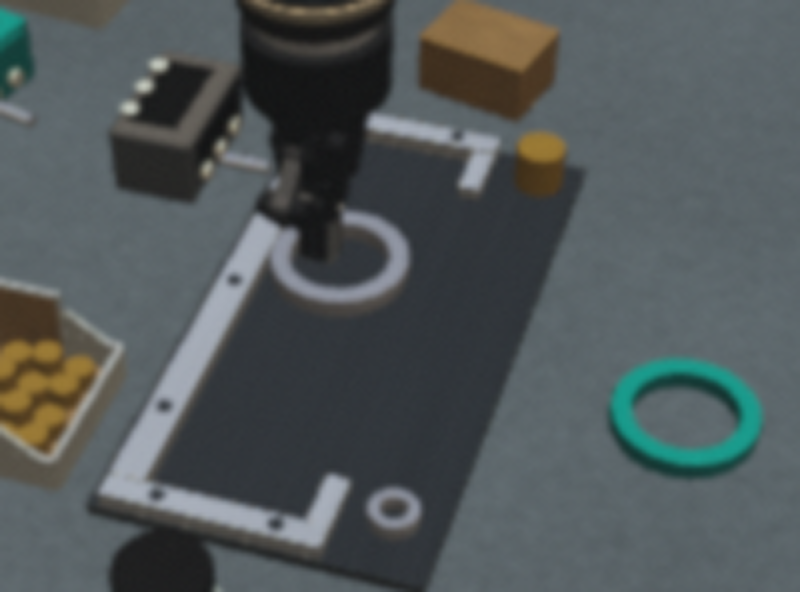

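The ring is still touching the rail beside (275,240), with the finger pushing its far inner wall.

Emit:
{"fn": "send_rows", "kwargs": {"delta_pos": [[0.005, 0.04, 0], [0.005, 0.08, 0], [0.005, 0.12, 0], [0.005, 0.16, 0], [0.005, 0.2, 0], [0.005, 0.24, 0], [0.005, 0.28, 0], [0.005, 0.32, 0], [0.005, 0.36, 0], [0.005, 0.4, 0], [0.005, 0.4, 0]], "spin": [0, 0, 0, 0, 0, 0, 0, 0, 0, 0, 0], "gripper": [-1, -1, -1, -1, -1, -1, -1, -1, -1, -1, -1]}}

```text
time_s: 10.18
tool_pos: [0.5823, -0.0684, 0.0293]
eef_rot: [0.999, 0.048, 0.0, 0.0]
wrist_force: [0.1, -0.4, 0.0]
grip_width: -0.0
finger_force: 0.1
```

Emit:
{"fn": "send_rows", "kwargs": {"delta_pos": [[0, 0.02, 0], [0, 0.04, 0], [0, 0.06, 0], [0, 0.06, 0]], "spin": [0, 0, 0, 0], "gripper": [-1, -1, -1, -1]}}

```text
time_s: 10.68
tool_pos: [0.583, -0.077, 0.0293]
eef_rot: [0.999, 0.048, -0.0, 0.0]
wrist_force: [-1.2, 0.5, 0.3]
grip_width: 0.0
finger_force: 0.4
```

Emit:
{"fn": "send_rows", "kwargs": {"delta_pos": [[0, 0.02, 0], [0, 0.04, 0], [0, 0.04, 0]], "spin": [0, 0, 0], "gripper": [-1, -1, -1]}}

```text
time_s: 11.05
tool_pos: [0.5836, -0.0831, 0.0293]
eef_rot: [0.999, 0.048, 0.0, 0.0]
wrist_force: [-1.3, -1.2, -0.0]
grip_width: 0.0001
finger_force: 0.4
```

Emit:
{"fn": "send_rows", "kwargs": {"delta_pos": [[0, 0.01, 0], [0, 0.02, 0], [0, 0.02, 0]], "spin": [0, 0, 0], "gripper": [-1, -1, -1]}}

```text
time_s: 11.42
tool_pos: [0.5837, -0.0855, 0.0293]
eef_rot: [0.999, 0.048, -0.0, -0.0]
wrist_force: [-0.8, 3.4, 0.7]
grip_width: 0.0
finger_force: 1.6
```

Emit:
{"fn": "send_rows", "kwargs": {"delta_pos": [[0.005, 0.01, 0], [0.01, 0.015, 0], [0.01, 0.015, 0], [0.01, 0.015, 0]], "spin": [0, 0, 0, 0], "gripper": [-1, -1, -1, -1]}}

```text
time_s: 11.92
tool_pos: [0.5841, -0.0861, 0.0291]
eef_rot: [0.999, 0.048, -0.001, -0.002]
wrist_force: [-5.6, 9.7, 3.4]
grip_width: 0.0004
finger_force: 5.6
```

Run:
```python
from h import *
p=ctrl.get_image("side"); a=p["pixels"][190:270,280:400,::-1]
cv2.imwrite("pics/s4.png",cv2.resize(a,None,fx=6.5,fy=6.5,interpolation=cv2.INTER_CUBIC))
```

```text
(no output)
```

View pics/s4.png

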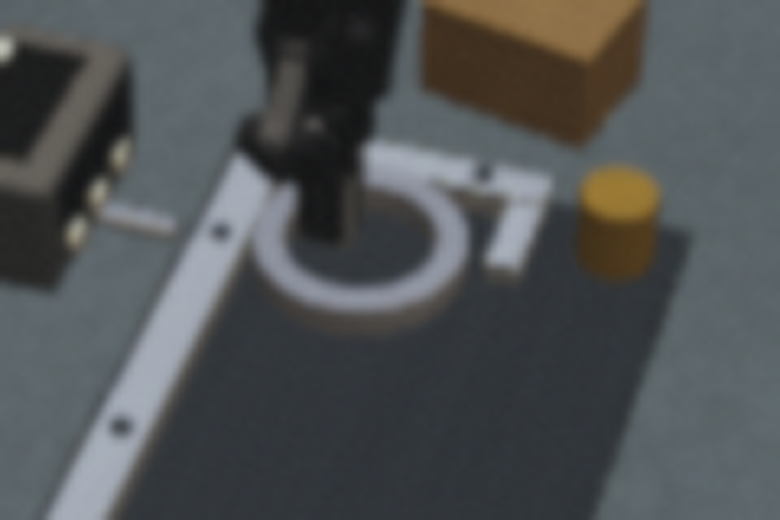

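The ring appears seated against both rail and end stop, and both push back on the finger. Now back off inside the hole, rise and check.

Emit:
{"fn": "send_rows", "kwargs": {"delta_pos": [[-0.03, -0.025, 0], [-0.05, -0.04, 0], [-0.05, -0.04, 0], [-0.05, -0.04, -0.1], [-0.05, -0.04, -0.3], [-0.05, -0.04, -0.6], [-0.05, -0.04, -0.9], [-0.05, -0.04, -0.9]], "spin": [0, 0, 0, 0, 0, 0, 0, 0], "gripper": [-1, -1, -1, -1, -1, -1, -1, -1]}}

```text
time_s: 12.98
tool_pos: [0.5799, -0.0831, 0.1692]
eef_rot: [0.999, 0.048, 0.004, 0.001]
wrist_force: [-0.7, -0.2, -0.4]
grip_width: 0.0003
finger_force: 0.0
```

Emit:
{"fn": "send_rows", "kwargs": {"delta_pos": [[-0.4, -0.2, -0.2], [-0.8, -0.4, -0.3], [-1, -0.8, -0.3], [-1, -1, -0.3], [-1, -1, -0.3]], "spin": [0, 0, 0, 0, 0], "gripper": [-1, -1, -1, -1, -1]}}

```text
time_s: 13.6
tool_pos: [0.4136, 0.0463, 0.2098]
eef_rot: [0.999, 0.054, 0.0, -0.003]
wrist_force: [0.5, -0.3, 0.4]
grip_width: 0.0002
finger_force: 0.0
```

Run:
```python
from h import *
p=ctrl.get_image("top"); a=p["pixels"][200:300,250:400,::-1]
b=ctrl.get_image("side")["pixels"][190:290,280:400,::-1]
r=lambda x,f:cv2.resize(x,None,fx=f,fy=f,interpolation=cv2.INTER_CUBIC)
A=r(a[0:75,85:150],6);B=r(b[:75,:65],6)
cv2.imwrite("pics/f.png",np.hstack([A,B]))
```

```text
(no output)
```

View pics/f.png

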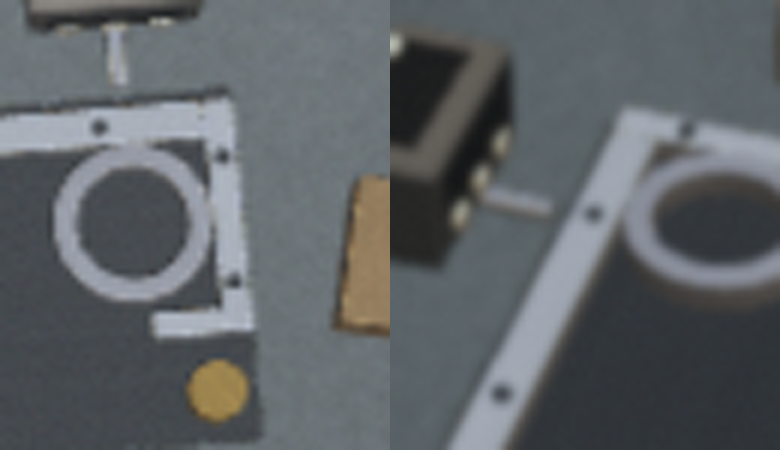

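In both views the ring touches the rail and the end stop, and the bushing and carton are undisturbed.

```bash
python3 -c "
from workcell import ctrl
print(ctrl.close_job())"
```

```text
the job is handed in; nothing more can be done
None
```

I pushed the steel spacer ring onto the middle of the rail and slid it into the corner pocket beside the grey readout. The final pictures show it touching both rail and end stop with the hand clear, and the job is handed in (no verdict was returned).

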